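# Lock a spring channel nut into the bench strut

## Robot

A 7-joint arm with a two-finger parallel gripper is mounted at the origin on the work surface. World frame = base frame: x ahead of the robot, y to its left, z up, the work surface at z = 0. Lengths are in m, angles in rad, forces in N, time in s.
With the tool pointing down it reaches from about 0.4 to 0.85 m from the base axis. Payload 4.5 kg.
Tool frame: the origin (TCP) lies midway between the tips of the shut fingers; the grasp point (between the pads) lies 19 mm behind it (r.hold_point_z is the distance from the TCP to the grasp point, in m); z points along the fingers, y is the direction in which the jaws open and shut (so a half turn about z gives the same grasp; the last joint's range is limited). The gripper opens to 88 mm and grips with 3 to 60 N. Pads are 18 mm wide; open, the fingers measure 123 mm over their backs; the gripper's body (75 mm by 187 mm) begins 45 mm behind the grasp point.
Start: joints at [1.234, 0.689, -0.195, 1.565, 0.157, 0.902, -0.215], TCP at [0.227, -0.583, 0.239] pointing down, gripper open.
Joint ranges: [-3.01, 3.01], [-0.46, 2.08], [-1.47, 1.51], [0.13, 2.56], [-1, 4.14], [0.04, 2.09], [-2.66, 2.66]. Speed limits (rad/s): [2.57, 2.57, 3.14, 3.14, 3.14, 3.14, 3.14].

## Interface

Orientations are given as a unit quaternion [x, y, z, w].
In Python, from plant import r gives the robot as it stands. The module is installed in compiled form; this text tells all that it offers.
- The arm moves only by the tool move_arm, never from a script. Its arguments are lists of equal length, an entry for each row: "turn": the turn, a rotation vector about the tool's x, y, z in units of 2 pi rad (1.0 is 2 pi rad), a list of three; "dp": the shift along the tool's x, y, z in units of 2.5 cm (1.0 is 2.5 cm), a list of three; "jaw": the closure, from -1 (fully open) to 1 (shut), so that 0 is half open. In form: {"turn": [[wx, wy, wz], ...], "dp": [[x, y, z], ...], "jaw": [jaw, ...]}. A call has 1 to 10 rows; each row shifts and turns the commanded pose from where the row before left it, along the tool's axes as they then stand; what a row does not reach is not made up. A row lasts 1/12 s, in which the tool goes at most 41.7 mm and 7.16 degrees, less where a joint would pass 70% of its speed; a pose out of reach is approached as far as the arm can. A call with a number of a shift or a turn outside -1 to 1 is refused whole. A call with a gripper value outside its range is refused whole. The fingers move at their own pace and stop on an object; "newtons" is the grip in N (left out, the last holds). Time passes only in rows, so rows that do not move let the fingers close. It gives the time, the measured TCP pose, the force and the opening at its end, in the units of the state.
- r.get_state(): the state, without advancing time (a new reading comes with each control period).
- r.snapshot(name): name is "scene" or "top" or "wrist"; returns a dict with "frame" (384x512x3 uint8, blue, green, red), "mtx" (3x3 intrinsics, pixels), "origin" and "orientation" of the camera in the world; the wrist camera has in their place "tool_from_camera" (4x4, takes a point from camera to tool coordinates, whose origin is the TCP and whose axes are the flange's). Camera axes: x right, y up, looking along -z (the intrinsics and any distortion apply to the point x, -y, -z); pixel columns grow to the right and rows downward; lengths in m; the calibration is good to about 2 mm. The wrist camera is an equidistant fisheye: a pixel r from the principal point sees the ray r / f radians off the axis. A picture is of the moment at which its call begins: read the wrist's pose just before it. There is no depth.
- r.finish_job(): hands the job in, once; it reports no verdict.
The state is a dict: "clock": time; "q": joint angles; "qd": joint speeds; "joint_torque": joint torques, N m; "tool_pos": TCP position; "eef_rot": TCP orientation; "contact_force": force on the tool from outside, world axes, zero at the start; "moment": the same for the moment, N m; "opening": opening from 0.0 (shut) to 1.0 (fully open).
Only numpy, scipy, OpenCV 4.12 (cv2) and the standard library are available. Lean on these libraries where they do the work, as an engineer would, in place of code of your own. Each camera call takes 0.05 s, during which the arm holds its last target.

## Task

Take the strut nut with the flat paddle grip out of the wooden holder and lock it in the bench channel, about midway between the two bolted-on brackets: put its bar lengthwise through the slot, push it gently down against the spring (never with more than 35 N against the metal) and twist a quarter turn, so that its grooves catch under the lips. Leave it locked and upright, and leave the other things where they are.

Things in the scene. Friction and masses are not known exactly. Their poses are not given: they have to be found in the camera images.
- nut_grip (a point): Centre of the strut nut's black paddle grip: 30 mm long (its x), 16 mm thick (y), 44 mm tall, z up. Below it a steel collar, 30 mm wide, 4 mm thick, then an 8 mm stud with a steel bar. At the start the collar rests on the holder, the bar hangs hidden in the pocket. The whole weighs about 0.15 kg.
- nut_collar (a point): Middle of the collar's underside, 26 mm below nut_grip. The bar hangs below it: 32 mm long (x), 16 wide (y), 10 tall. The stud is screwed out differently each time, unseen: the bar's top is 12 to 22 mm below here. The stud's end stands out 5 mm below the bar. In the bar's top, 10.5 mm each side of the stud, a groove runs across it (along y), 5.6 mm wide, 3 deep.
- channel: Steel strut channel fixed on the bench, slot up: 260 mm long (its x), 45 wide (y), 25.5 tall, 2.5 mm sheet. Origin: middle of its underside, z up. Inside 40 mm wide: room for the bar to turn either way. Floor top 2.5 mm above the underside. Two flat bolted brackets, 34 mm long, rising 11 mm above the channel's top, are centred 95 mm either side of the middle.
- slot (a point): Middle of the slot at the channel's top: 18.5 mm wide (y), its lips bent down 6 mm. 11.3 mm below it lies a sprung leaf (150 mm long): it moves from 3 N and gives 2.5 N per mm. It pushes with 7 N when the grooves sit on the lips; at 14.5 N (3 mm deeper) the bar is just clear below the lips to turn; at 21 N the stud's end strikes the rigid floor.
- holder: Fixed light wooden holder block, 140 mm (its x) by 66 mm (y), 44 mm tall; origin in the middle of its underside. Two pockets 37 mm (x) by 20 mm (y), centred 36 mm either side of its middle along x: the nut hangs in one, the thumbscrew in the other. The nut comes out straight up; lift it 45 mm to clear.
- thumbscrew_mid (a point): Bystander: middle of a plain thumbscrew with a round black knob, 26 mm in diameter and 22 mm tall, in the holder's other pocket. Its collar is like the nut's. Not to be moved.
- screwdriver: Bystander: screwdriver lying on the bench beyond the channel. Not to be moved.
- spool: Bystander: metal spool, 56 mm in diameter, 42 mm tall, standing on the bench; origin under its middle. Not to be moved.
- glue: Bystander: small white bottle, 44 mm in diameter, 130 mm tall, standing on the bench; origin under its middle. Not to be moved.
Not all that is in view belongs to the job. There is more than one size of the holder; the job needs the larger.

How it is judged:
On the way:
1. the nut is lifted clear of the holder (z of nut_grip in the frame of holder above 0.105 m), for 0.1 s.
At the end, for the whole second after the job is handed in: Nut let go and at rest, upright (0.12 rad), bar across the slot (0.2 rad), within 20 mm of midway between the brackets and 5 mm of the slot's centre line, grooves caught: the spring presses it on the lips with 2.5 to 11 N, grip centre 55 to 78 mm above the channel's underside (x of nut_grip in the frame of channel between -0.02 and 0.02 m and y of nut_grip in the frame of channel between -0.005 and 0.005 m and z of nut_grip in the frame of channel between 0.055 and 0.078 m and angle between the x axis of nut_grip and the y axis of channel, either way round below 0.2 rad and angle between nut_grip's own z axis and vertical below 0.12 rad and contact force between nut and channel between 2.5 and 11 N and linear speed of nut below 0.01 m/s); the robot touches nothing.
It fails at once if the nut is pressed or ground against the channel's lips or floor with more than 35 N (contact force between nut and channel above 35 N).
It fails at once if a bystander is moved more than 25 mm (distance of any of thumbscrew_mid, screwdriver, spool, glue from where it was at the start of the episode above 0.025 m).
It also fails if it takes over 72 s, if anything falls off the work surface, if the arm or the gripper's body presses on something with over 40 N, if the wrist force passes 120 N, or if a joint passes its speed limit or range.

## Working session

There is one attempt and no reset: what is moved stays moved. The work goes in short steps, Python scripts to look and compute and a tool call to move; the robot and the scene stay as the last step left them, time stands still between calls to the robot, and variables do not carry over. Pictures are saved under pics/ and viewed, and the job is handed in when it is done.

Besides the shell and the picture viewer there is one more tool, called after ">>>" as name(argument=value, ...) on one line, values as JSON. move_arm: Moves the arm, as the interface text tells. Shifts and turns lie within -1 to 1; 1 stands for 2.5 cm of shift or 2 pi rad of turn. Its arguments: {"type":"object","properties":{"turn":{"type":"array","items":{"type":"array","items":{"type":"number","minimum":-1,"maximum":1}}},"dp":{"type":"array","items":{"type":"array","items":{"type":"number","minimum":-1,"maximum":1}}},"jaw":{"type":"array","items":{"type":"number"}},"newtons":{"type":"number"}},"required":["turn","dp","jaw"]}

```bash
mkdir -p pics; python3 - <<'E'
from plant import r
import cv2,json,numpy as np
s=r.get_state();print({k:np.round(v,4).tolist() for k,v in s.items()}, r.hold_point_z)
for n in ["scene","top","wrist"]:
    d=r.snapshot(n);cv2.imwrite(f"pics/{n}0.png",d["frame"])
    np.savez(f"pics/{n}0.npz",**{k:np.array(v) for k,v in d.items()})
    for k,v in d.items():
        if k!="frame":print(n,k,np.round(v,4).tolist() if not isinstance(v,str) else v)
E
```

```text
{'clock': 0.0, 'q': [1.2338, 0.69, -0.1945, 1.5663, 0.1573, 0.9025, -0.2151], 'qd': [0.0006, -0.0011, 0.0005, -0.0008, -0.0, 0.0001, -0.0003], 'joint_torque': [-0.0003, -52.755, -1.2664, -15.3424, -0.0525, 0.0066, 0.0002], 'tool_pos': [0.2262, -0.582, 0.2379], 'eef_rot': [0.9829, 0.1844, -0.0002, -0.0009], 'contact_force': [-0.7252, -0.4575, 0.081], 'moment': [-0.0205, -0.0079, 0.0014], 'opening': 0.9986} 0.0187
scene mtx [[405.2542, 0.0, 259.8623], [0.0, 405.2542, 192.4353], [0.0, 0.0, 1.0]]
scene origin [1.1407, 0.2023, 0.6787]
scene orientation [0.2396, 0.2741, 0.7173, 0.5941]
top mtx [[410.6302, 0.0, 252.7688], [0.0, 410.6302, 192.6924], [0.0, 0.0, 1.0]]
top origin [0.3837, 0.1113, 1.1365]
top orientation [-0.0702, 0.0728, 0.7129, -0.6939]
wrist mtx [[297.3186, 0.0, 262.7806], [0.0, 297.3186, 190.599], [0.0, 0.0, 1.0]]
wrist tool_from_camera [[-0.0002, 0.9492, 0.3146, 0.0816], [1.0, 0.0003, -0.0003, 0.0008], [-0.0004, 0.3146, -0.9492, -0.1462], [0.0, 0.0, 0.0, 1.0]]
```

View pics/scene0.png

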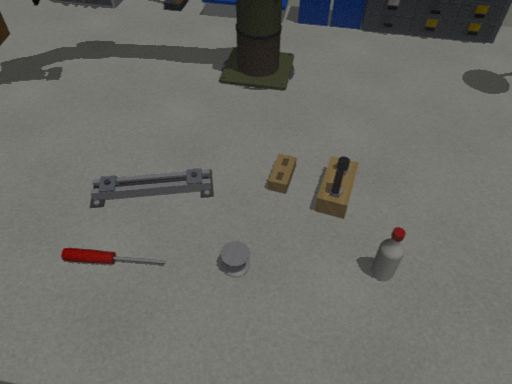

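View pics/top0.png

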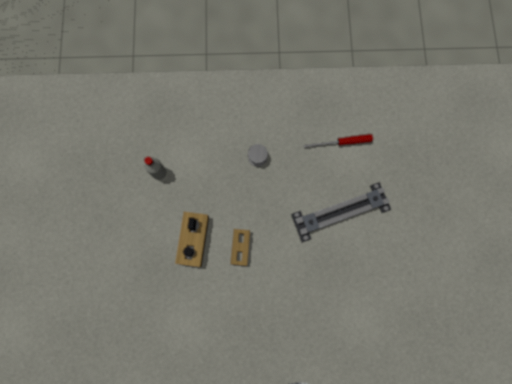

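View pics/wrist0.png

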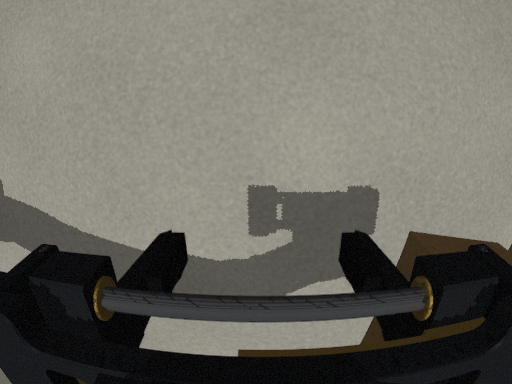

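The scene view shows the large holder at about (338,185), with the paddle in the near pocket and the channel at about (152,186). In the top view the holder is at (193,240), the paddle at (193,225), the knob at (188,252), and the channel runs from (305,225) to (380,195). I'll zoom in.

```bash
cat > h.py <<'E'
import numpy as np,cv2
from scipy.spatial.transform import Rotation as R
def ray(d,u,v):
    K=d["mtx"];c=np.array([(u-K[0,2])/K[0,0],-(v-K[1,2])/K[1,1],-1.0])
    return np.array(d["origin"]),R.from_quat(d["orientation"]).apply(c)
def onz(d,u,v,z):
    o,w=ray(d,u,v);return o+w*(z-o[2])/w[2]
def proj(d,p):
    c=R.from_quat(d["orientation"]).inv().apply(np.array(p)-d["origin"]);K=d["mtx"]
    return K[0,0]*c[0]/-c[2]+K[0,2], -K[1,1]*c[1]/-c[2]+K[1,2]
def tri(d1,p1,d2,p2):
    o1,w1=ray(d1,*p1);o2,w2=ray(d2,*p2);w1/=np.linalg.norm(w1);w2/=np.linalg.norm(w2)
    t=np.linalg.lstsq(np.c_[w1,-w2],o2-o1,rcond=None)[0]
    a,b=o1+t[0]*w1,o2+t[1]*w2;return (a+b)/2,np.linalg.norm(a-b)
# wrist fisheye
def wray(d,st,u,v):
    K=d["mtx"];x=(u-K[0,2]);y=(v-K[1,2]);rr=np.hypot(x,y);th=rr/K[0,0]
    c=np.array([np.sin(th)*x/max(rr,1e-9),-np.sin(th)*y/max(rr,1e-9),-np.cos(th)])
    T=np.array(d["tool_from_camera"]);Rt=R.from_quat(st["eef_rot"])
    return Rt.apply(T[:3,3])+st["tool_pos"],Rt.apply(T[:3,:3]@c)
def wonz(d,st,u,v,z):
    o,w=wray(d,st,u,v);return o+w*(z-o[2])/w[2]
E
python3 - <<'E'
import numpy as np,cv2
from h import *
d=np.load("pics/top0.npz");f=d["frame"]
a=cv2.resize(f[200:280,165:265],None,fx=8,fy=8,interpolation=cv2.INTER_CUBIC);cv2.imwrite("pics/z1.png",a[:600])
a=cv2.resize(f[175:250,285:400],None,fx=6.5,fy=6.5,interpolation=cv2.INTER_CUBIC);cv2.imwrite("pics/z2.png",a)
d2=np.load("pics/scene0.npz");a=cv2.resize(d2["frame"][145:225,305:375],None,fx=7,fy=7,interpolation=cv2.INTER_CUBIC);cv2.imwrite("pics/z3.png",a)
for uv in [(193,225),(188,252)]:print(onz(d,*uv,0.092))
for uv in [(305,225),(380,195)]:print(onz(d,*uv,0.03))
E
```

```text
[0.51803171 0.25946985 0.092     ]
[0.44994374 0.27192162 0.092     ]
[ 0.51782875 -0.03482169  0.03      ]
[ 0.59502032 -0.24527576  0.03      ]
```

View pics/z1.png

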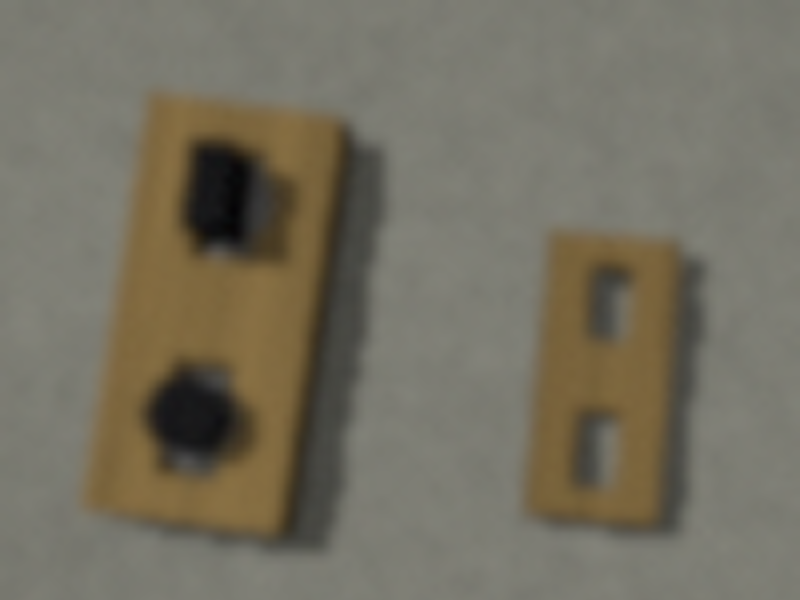

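View pics/z2.png

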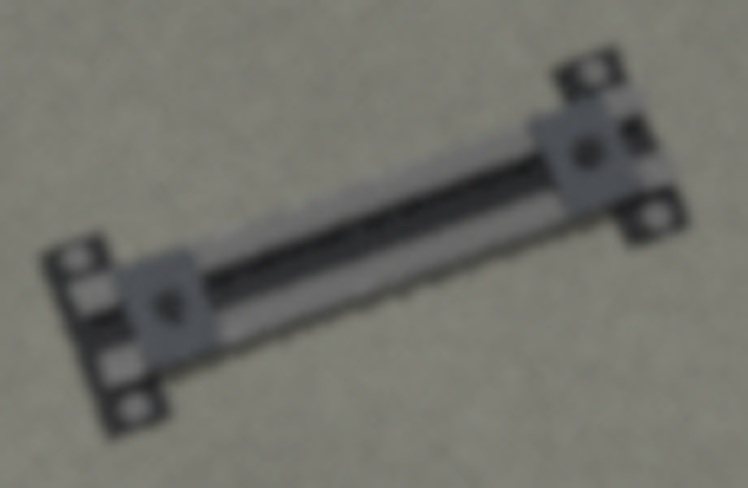

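View pics/z3.png

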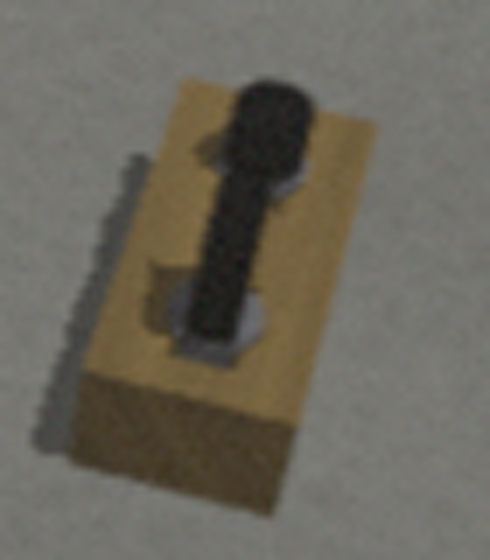

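The top crop shows the holder's corners at (150,95), (345,115), (285,538) and (85,508), and the paddle in the upper pocket. The channel crop shows the bracket plates centred at about (170,307) and (590,152), with the slot between them.

```bash
python3 - <<'E'
import numpy as np,cv2
from h import *
d=np.load("pics/top0.npz")
f=d["frame"]
hsv=cv2.cvtColor(f,cv2.COLOR_BGR2HSV)
m=cv2.inRange(hsv,(10,80,40),(30,255,255))
n,l,st,c=cv2.connectedComponentsWithStats(m)
for i in range(1,n):
    if st[i,4]>150:
        cn=cv2.findContours((l==i).astype(np.uint8),cv2.RETR_EXTERNAL,cv2.CHAIN_APPROX_NONE)[0][0]
        b=cv2.boxPoints(cv2.minAreaRect(cn));P=np.array([onz(d,*q,.044)[:2] for q in b]);print(st[i],b.tolist(),P.round(4).tolist(),P.mean(0),[np.linalg.norm(P[k]-P[k-1]) for k in range(4)])
C=np.array([onz(d,165+(u+.5)/8-.5,200+(v+.5)/8-.5,.044)[:2] for u,v in [(150,95),(345,115),(285,538),(85,508)]])
print("corners",C.round(4).tolist(),C.mean(0),[np.linalg.norm(C[k]-C[k-1]).round(4) for k in range(4)])
ax=(C[0]+C[1]-C[2]-C[3]);ax/=np.linalg.norm(ax);print("ax",ax,np.degrees(np.arctan2(*ax[::-1])),"nut",C.mean(0)+.036*ax)
# paddle top black
g=cv2.inRange(hsv,(0,0,0),(180,255,45))[215:262,180:205];n,l,st,c=cv2.connectedComponentsWithStats(g)
for i in range(1,n):
    if st[i,4]>20:print(st[i],c[i]+[180,215],onz(d,*(c[i]+[180,215]),.08))
B=np.array([onz(d,285+(u+.5)/6.5-.5,175+(v+.5)/6.5-.5,.0365)[:2] for u,v in [(170,307),(590,152)]])
print("br",B,B.mean(0),np.linalg.norm(B[1]-B[0]),np.degrees(np.arctan2(*(B[1]-B[0])[::-1])))
E
```

```text
[ 176  212   33   55 1162] [[174.89137268066406, 263.3168640136719], [182.8491973876953, 210.7953338623047], [208.71006774902344, 214.71365356445312], [200.7522430419922, 267.23516845703125]] [[0.4245, 0.3135], [0.5634, 0.2937], [0.5508, 0.2242], [0.4125, 0.2457]] [0.48779901 0.26927737] [np.float64(0.06882925665956374), np.float64(0.14030543746086901), np.float64(0.07062829546353118), np.float64(0.13999486357648291)]
[231 229  19  37 512] [[230.3241424560547, 264.1103210449219], [233.28965759277344, 228.52413940429688], [249.9241485595703, 229.91036987304688], [246.95863342285156, 265.4965515136719]] [[0.4185, 0.1682], [0.5119, 0.1588], [0.507, 0.1145], [0.4137, 0.1247]] [0.46275601 0.14157284] [np.float64(0.04377654597451871), np.float64(0.09384160626234518), np.float64(0.044542532358882184), np.float64(0.0937778856966647)]
corners [[0.5616, 0.2924], [0.553, 0.2269], [0.4136, 0.2472], [0.4251, 0.3128]] [0.4883403  0.26982337] [np.float64(0.138), np.float64(0.0661), np.float64(0.1408), np.float64(0.0665)]
ax [ 0.98929776 -0.14591076] -8.390022783434496 nut [0.52395502 0.26457058]
[ 9  4  8 12 79] [192.39240506 224.30379747] [0.52142655 0.26274616 0.08      ]
[ 4 32 10 10 72] [188.73611111 251.69444444] [0.45142734 0.27189372 0.08      ]
br [[ 0.52526086 -0.04986423]
 [ 0.5858981  -0.22974787]] [ 0.55557948 -0.13980605] 0.18982886650929803 -71.37147658939469
```

Measured positions:
- **Holder:** 140×66 mm, as it should be.
- **Nut:** about (0.523, 0.264), yaw −8.4°.
- **Channel:** middle about (0.5556, −0.1398), axis −71.4°, brackets 189.8 mm apart.

I'll travel at the present height, then turn the tool.

>>> move_arm(turn=[[0,0,0],[0,0,0],[0,0,0],[0,0,0],[0,0,0],[0,0,0],[0,0,0],[0,0,0],[0,0,0]], dp=[[0.74,-0.67,0],[0.74,-0.67,0],[0.74,-0.67,0],[0.74,-0.67,0],[0.74,-0.67,0],[0.74,-0.67,0],[0.74,-0.67,0],[0.74,-0.67,0],[0.74,-0.67,0]], jaw=[-1,-1,-1,-1,-1,-1,-1,-1,-1])

```text
clock: 0.9
tool_pos: [0.3273, -0.3805, 0.2386]
eef_rot: [0.983, 0.184, -0.0, -0.0]
contact_force: [-0.2, -0.1, -0.3]
opening: 1.002
```

>>> move_arm(turn=[[0,0,0],[0,0,0],[0,0,0],[0,0,0],[0,0,0],[0,0,0],[0,0,0],[0,0,0],[0,0,0]], dp=[[0.74,-0.67,0],[0.74,-0.67,0],[0.74,-0.67,0],[0.74,-0.67,0],[0.74,-0.67,0],[0.74,-0.67,0],[0.74,-0.67,0],[0.74,-0.67,0],[0.74,-0.67,0]], jaw=[-1,-1,-1,-1,-1,-1,-1,-1,-1])

```text
clock: 1.65
tool_pos: [0.4279, -0.1797, 0.2387]
eef_rot: [0.983, 0.184, -0.0, -0.0]
contact_force: [0.7, -0.1, -0.3]
opening: 1.0
```

Tracking is exact. Next, the second leg and the turn of −150.3° about the tool's z.

>>> move_arm(turn=[[0,0,0],[0,0,0],[0,0,0],[0,0,0],[0,0,0],[0,0,0],[0,0,0],[0,0,0],[0,0,0],[0,0,0]], dp=[[0.5,-0.76,0],[0.5,-0.76,0],[0.5,-0.76,0],[0.5,-0.76,0],[0.5,-0.76,0],[0.5,-0.76,0],[0.5,-0.76,0],[0.5,-0.76,0],[0.5,-0.76,0],[0.5,-0.76,0]], jaw=[-1,-1,-1,-1,-1,-1,-1,-1,-1,-1])

```text
clock: 2.48
tool_pos: [0.4752, 0.0427, 0.2386]
eef_rot: [0.983, 0.184, -0.0, 0.0]
contact_force: [0.5, -0.1, -0.0]
opening: 0.998
```

>>> move_arm(turn=[[0,0,0],[0,0,0],[0,0,0],[0,0,0],[0,0,0],[0,0,0],[0,0,0],[0,0,0],[0,0,0],[0,0,0]], dp=[[0.5,-0.76,0],[0.5,-0.76,0],[0.5,-0.76,0],[0.5,-0.76,0],[0.5,-0.76,0],[0.5,-0.76,0],[0.5,-0.76,0],[0.5,-0.76,0],[0.5,-0.76,0],[0.5,-0.76,0]], jaw=[-1,-1,-1,-1,-1,-1,-1,-1,-1,-1])

```text
clock: 3.32
tool_pos: [0.5228, 0.2649, 0.2384]
eef_rot: [0.983, 0.184, -0.0, 0.0]
contact_force: [-0.1, -0.4, -0.7]
opening: 1.0
```

>>> move_arm(turn=[[0,0,-0.019],[0,0,-0.019],[0,0,-0.019],[0,0,-0.019],[0,0,-0.019],[0,0,-0.019],[0,0,-0.019],[0,0,-0.019],[0,0,-0.019],[0,0,-0.019]], dp=[[0,0,0],[0,0,0],[0,0,0],[0,0,0],[0,0,0],[0,0,0],[0,0,0],[0,0,0],[0,0,0],[0,0,0]], jaw=[-1,-1,-1,-1,-1,-1,-1,-1,-1,-1])

```text
clock: 4.15
tool_pos: [0.5228, 0.2637, 0.2384]
eef_rot: [0.707, 0.707, -0.0, 0.0]
contact_force: [0.4, -0.1, 0.0]
opening: 1.003
```

>>> move_arm(turn=[[0,0,-0.019],[0,0,-0.019],[0,0,-0.019],[0,0,-0.019],[0,0,-0.019],[0,0,-0.019],[0,0,-0.019],[0,0,-0.019],[0,0,-0.019],[0,0,-0.019]], dp=[[0,0,0],[0,0,0],[0,0,0],[0,0,0],[0,0,0],[0,0,0],[0,0,0],[0,0,0],[0,0,0],[0,0,0]], jaw=[-1,-1,-1,-1,-1,-1,-1,-1,-1,-1])

```text
clock: 4.98
tool_pos: [0.5229, 0.2636, 0.2384]
eef_rot: [0.188, 0.982, -0.0, -0.0]
contact_force: [-0.3, 0.3, -1.0]
opening: 0.998
```

>>> move_arm(turn=[[0,0,-0.019],[0,0,-0.0185],[0,0,0]], dp=[[0,0,0],[0,0,0],[0,0,0]], jaw=[-1,-1,-1])

```text
clock: 5.23
tool_pos: [0.5229, 0.2634, 0.2381]
eef_rot: [0.072, 0.997, -0.0, -0.001]
contact_force: [0.4, -0.2, 0.1]
opening: 0.997
```

```bash
cat > look.py <<'E'
import sys,numpy as np,cv2
from plant import r
from h import *
def look(cam,tag):
    s=r.get_state();d=r.snapshot(cam);np.savez(f"pics/{tag}.npz",st_pos=s["tool_pos"],st_rot=s["eef_rot"],**{k:np.array(v) for k,v in d.items()})
    cv2.imwrite(f"pics/{tag}.png",d["frame"])
    R_=R.from_quat(s["eef_rot"]).as_matrix()
    print(s["clock"],np.round(s["tool_pos"],4),"yaw x",np.degrees(np.arctan2(R_[1,0],R_[0,0])).round(2),"z",R_[:,2].round(4),"q",np.round(s["q"],2),"F",np.round(s["contact_force"],1),"open",s["opening"])
look(sys.argv[1],sys.argv[2])
E
python3 look.py wrist w1
```

```text
5.2333 [0.5229 0.2634 0.2381] yaw x 171.69 z [-1.1e-03 -3.0e-04 -1.0e+00] q [-0.09  0.75 -0.84  1.67  0.64  1.02  0.29] F [ 0.4 -0.2  0.1] open 0.9972755714313196
```

View pics/w1.png

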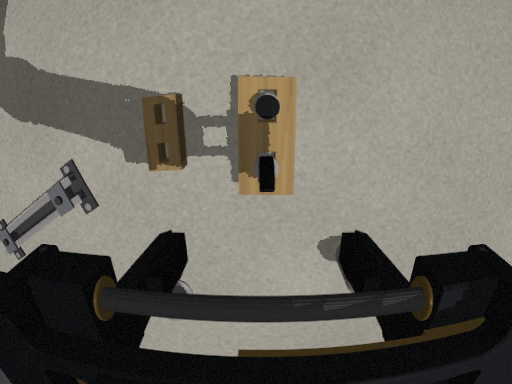

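The wrist picture shows the paddle at about (266,173), the knob at (266,105) and the holder lined up with the image's vertical. I'll cast rays for the holder's corners and the paddle.

```bash
python3 - <<'E'
import numpy as np,cv2
from h import *
d=np.load("pics/w1.npz");st=dict(tool_pos=d["st_pos"],eef_rot=d["st_rot"]);f=d["frame"]
cv2.imwrite("pics/w1z.png",cv2.resize(f[65:205,215:315],None,fx=4.2,fy=4.2,interpolation=cv2.INTER_CUBIC))
hsv=cv2.cvtColor(f,cv2.COLOR_BGR2HSV)
m=cv2.inRange(hsv,(10,70,30),(30,255,255))[60:205,225:305]
n,l,s,c=cv2.connectedComponentsWithStats(m);i=1+np.argmax(s[1:,4])
cn=cv2.findContours((l==i).astype(np.uint8),cv2.RETR_EXTERNAL,cv2.CHAIN_APPROX_NONE)[0]
cn=max(cn,key=len);print(cv2.boundingRect(cn))
p=cv2.approxPolyDP(cn,5,True).reshape(-1,2)+[225,60];print(p.tolist())
for q in p:print(q,wonz(d,st,*q,.044).round(4))
# predicted
K=d["mtx"]
def wproj(P):
    T=d["tool_from_camera"];x=R.from_quat(st["eef_rot"]).inv().apply(np.array(P)-st["tool_pos"]);c=T[:3,:3].T@(x-T[:3,3])
    th=np.arctan2(np.hypot(c[0],c[1]),-c[2]);a=np.arctan2(-c[1],c[0]);return K[0,2]+K[0,0]*th*np.cos(a),K[1,2]+K[0,0]*th*np.sin(a)
print("tcp axis",[np.round(wproj([*st["tool_pos"][:2],z]),1) for z in (.092,.07,.048)])
E
```

```text
(13, 16, 59, 119)
[[239, 76], [239, 193], [292, 194], [296, 77]]
[239  76] [0.4155 0.2511 0.044 ]
[239 193] [0.5521 0.2289 0.044 ]
[292 194] [0.5627 0.2924 0.044 ]
[296  77] [0.4256 0.3143 0.044 ]
tcp axis [array([263.8, 176.7]), array([263.8, 171.2]), array([263.7, 166.5])]
```

View pics/w1z.png

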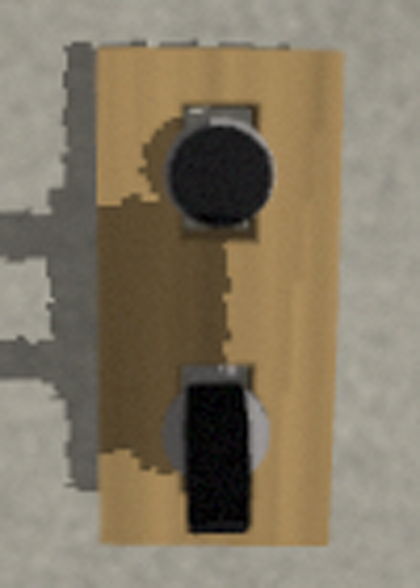

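```bash
python3 - <<'E'
import numpy as np,cv2
from h import *
d=np.load("pics/w1.npz");st=dict(tool_pos=d["st_pos"],eef_rot=d["st_rot"])
for y,x0,x1 in[(532,187,250),(520,187,250)]:
  a,b=[wonz(d,st,215+x/4.2-.4,65+y/4.2-.4,.092) for x in(x0,x1)]
  print(a,b,np.linalg.norm(a-b),((a+b)/2-[.0148,-.0023,0]).round(4),np.degrees(np.arctan2(*(b-a)[:2][::-1])))
a,b=wonz(d,st,215+187/4.2-.4,65+532/4.2-.4,.092),wonz(d,st,215+190/4.2-.4,65+385/4.2-.4,.05)
print(a,b)
E
```

```text
[0.53768319 0.25636965 0.092     ] [0.5399339  0.27176546 0.092     ] 0.015559460355724107 [0.524  0.2664 0.092 ] 81.68284336264085
[0.5346034  0.25683244 0.092     ] [0.53684572 0.27217966 0.092     ] 0.015510157354718956 [0.5209 0.2668 0.092 ] 81.68755597832363
[0.53768319 0.25636965 0.092     ] [0.50979392 0.26085495 0.05      ]
```

The wrist view puts the nut at about (0.524, 0.2655), within 2 mm of the top view. I'll correct for that and descend to TCP z = 0.054.

>>> move_arm(turn=[[0,0,0],[0,0,0],[0,0,0],[0,0,0],[0,0,0],[0,0,0],[0,0,0],[0,0,0],[0,0,0],[0,0,0]], dp=[[-0.03,0.085,0],[0,0,0.8],[0,0,0.8],[0,0,0.8],[0,0,0.8],[0,0,0.8],[0,0,0.8],[0,0,0.8],[0,0,0.8],[0,0,0]], jaw=[-1,-1,-1,-1,-1,-1,-1,-1,-1,-1])

```text
clock: 6.12
tool_pos: [0.5224, 0.2643, 0.0754]
eef_rot: [0.075, 0.997, -0.002, -0.002]
contact_force: [0.0, 0.3, 0.6]
opening: 1.002
```

>>> move_arm(turn=[[0,0,0],[0,0,0],[0,0,0]], dp=[[0,0,0.48],[0,0,0.48],[0,0,0]], jaw=[-1,-1,-1])

```text
clock: 6.37
tool_pos: [0.5235, 0.2653, 0.0533]
eef_rot: [0.074, 0.997, -0.001, -0.001]
contact_force: [-0.0, -0.1, -0.6]
opening: 0.998
```

>>> move_arm(turn=[[0,0,0],[0,0,0],[0,0,0],[0,0,0],[0,0,0],[0,0,0],[0,0,0],[0,0,0],[0,0,0],[0,0,0]], dp=[[0,0,0],[0,0,0],[0,0,0],[0,0,0],[0,0,0],[0,0,0],[0,0,0],[0,0,0],[0,0,0],[0,0,0]], jaw=[1,1,1,1,1,1,1,1,1,1], newtons=30)

```text
clock: 7.2
tool_pos: [0.524, 0.2659, 0.0547]
eef_rot: [0.074, 0.997, -0.0, 0.0]
contact_force: [-0.4, 0.9, -0.3]
opening: 0.269
```

>>> move_arm(turn=[[0,0,0],[0,0,0],[0,0,0],[0,0,0],[0,0,0]], dp=[[0,0,0],[0,0,0],[0,0,0],[0,0,0],[0,0,0]], jaw=[1,1,1,1,1])

```text
clock: 7.62
tool_pos: [0.524, 0.266, 0.0547]
eef_rot: [0.074, 0.997, 0.0, 0.0]
contact_force: [-0.1, 1.5, -1.1]
opening: 0.177
```

Opening 0.177 is 15.6 mm, so the 16 mm paddle is held. Lifting.

>>> move_arm(turn=[[0,0,0],[0,0,0],[0,0,0],[0,0,0],[0,0,0],[0,0,0],[0,0,0],[0,0,0],[0,0,0],[0,0,0]], dp=[[0,0,-0.4],[0,0,-0.4],[0,0,-0.5],[0,0,-0.5],[0,0,-0.5],[0,0,-0.5],[0,0,-0.5],[0,0,-0.5],[0,0,-0.6],[0,0,0]], jaw=[1,1,1,1,1,1,1,1,1,1])

```text
clock: 8.45
tool_pos: [0.5252, 0.2673, 0.168]
eef_rot: [0.074, 0.997, 0.002, 0.002]
contact_force: [0.2, 1.0, -1.7]
opening: 0.183
```

```bash
python3 look.py wrist w2; python3 look.py scene s2; python3 -c "
import cv2
f=cv2.imread('pics/s2.png');cv2.imwrite('pics/s2z.png',cv2.resize(f[80:230,260:410],None,fx=4,fy=4,interpolation=cv2.INTER_CUBIC))"
```

```text
8.45 [0.5252 0.2673 0.168 ] yaw x 171.54 z [ 0.004   0.0031 -1.    ] q [-0.12  0.83 -0.77  1.73  0.73  0.88  0.2 ] F [ 0.2  1.  -1.7] open 0.18290905571589347
8.5 [0.5248 0.2667 0.1665] yaw x 171.53 z [ 0.0027  0.0019 -1.    ] q [-0.13  0.83 -0.77  1.73  0.73  0.88  0.2 ] F [ 0.1  0.4 -1.9] open 0.1807158895541644
```

View pics/w2.png

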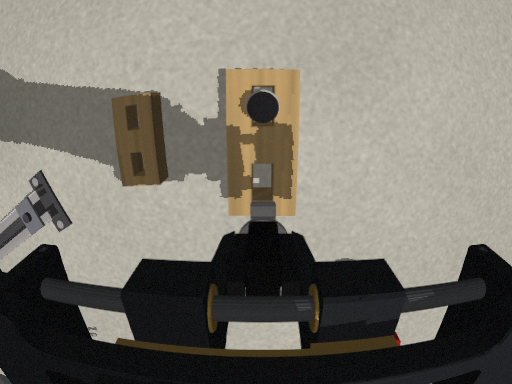

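View pics/s2z.png

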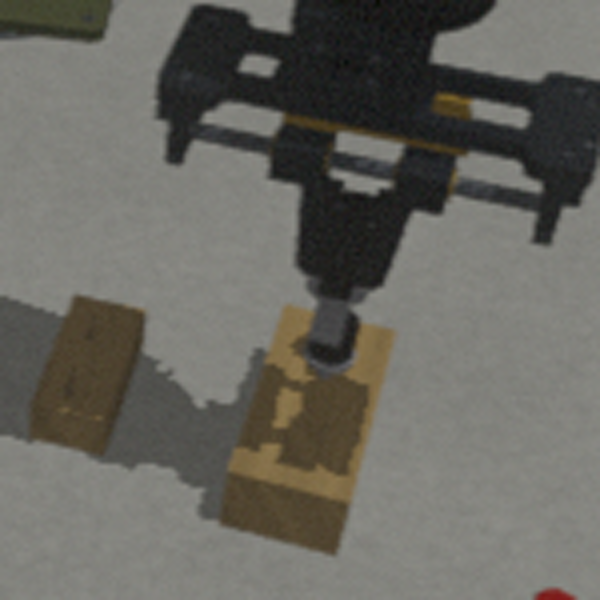

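The nut came out and hangs straight, with the bar visible below the collar. Carrying it over the channel and turning it lengthwise (+63° about the tool's z).

>>> move_arm(turn=[[0,0,0],[0,0,0],[0,0,0],[0,0,0],[0,0,0],[0,0,0],[0,0,0],[0,0,0],[0,0,0]], dp=[[-0.11,-0.47,0],[-0.21,-0.93,0],[-0.21,-0.94,0],[-0.21,-0.94,0],[-0.21,-0.94,0],[-0.21,-0.94,0],[-0.21,-0.94,0],[-0.21,-0.94,0],[-0.21,-0.94,0]], jaw=[1,1,1,1,1,1,1,1,1])

```text
clock: 9.3
tool_pos: [0.538, 0.0593, 0.1637]
eef_rot: [0.074, 0.997, -0.001, -0.001]
contact_force: [1.0, -0.3, -2.0]
opening: 0.179
```

>>> move_arm(turn=[[0,0,0],[0,0,0],[0,0,0],[0,0,0],[0,0,0],[0,0,0],[0,0,0],[0,0,0],[0,0,0],[0,0,0]], dp=[[-0.21,-0.94,0],[-0.21,-0.94,0],[-0.21,-0.94,0],[-0.21,-0.94,0],[-0.21,-0.94,0],[-0.21,-0.94,0],[-0.21,-0.94,0],[-0.21,-0.94,0],[-0.11,-0.47,0],[0,0,0]], jaw=[1,1,1,1,1,1,1,1,1,1])

```text
clock: 10.13
tool_pos: [0.5525, -0.1468, 0.1633]
eef_rot: [0.077, 0.997, -0.001, -0.001]
contact_force: [0.5, -0.3, -1.5]
opening: 0.179
```

>>> move_arm(turn=[[0,0,0.017],[0,0,0.0175],[0,0,0.0175],[0,0,0.0175],[0,0,0.0175],[0,0,0.0175],[0,0,0.0175],[0,0,0.0175],[0,0,0.0175],[0,0,0.0175]], dp=[[0,0,0],[0,0,0],[0,0,0],[0,0,0],[0,0,0],[0,0,0],[0,0,0],[0,0,0],[0,0,0],[0,0,0]], jaw=[1,1,1,1,1,1,1,1,1,1])

```text
clock: 10.97
tool_pos: [0.5534, -0.1397, 0.1645]
eef_rot: [0.584, 0.812, 0.0, -0.001]
contact_force: [0.3, 0.4, -1.2]
opening: 0.178
```

>>> move_arm(turn=[[0,0,0],[0,0,0],[0,0,0]], dp=[[0,0,0],[0,0,0],[0,0,0]], jaw=[1,1,1])

```text
clock: 11.22
tool_pos: [0.5536, -0.141, 0.1646]
eef_rot: [0.581, 0.814, 0.0, -0.0]
contact_force: [0.2, 0.1, -2.5]
opening: 0.181
```

```bash
python3 look.py wrist w3; python3 -c "
import cv2
f=cv2.imread('pics/w3.png');cv2.imwrite('pics/w3z.png',cv2.resize(f[60:260,160:360],None,fx=3,fy=3,interpolation=cv2.INTER_CUBIC))"
```

```text
11.2167 [ 0.5536 -0.141   0.1646] yaw x 108.97 z [-4.e-04  6.e-04 -1.e+00] q [ 0.48  0.76 -0.53  1.79  0.54  0.74 -0.02] F [ 0.2  0.1 -2.5] open 0.18092485805601377
```

View pics/w3.png

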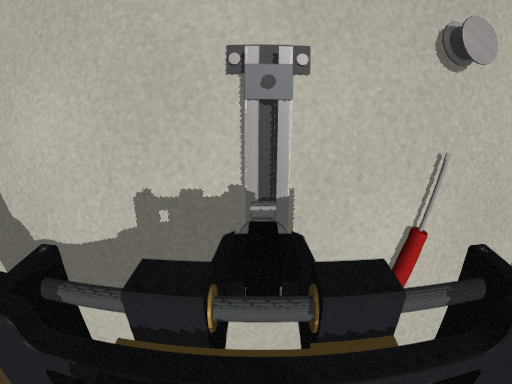

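View pics/w3z.png

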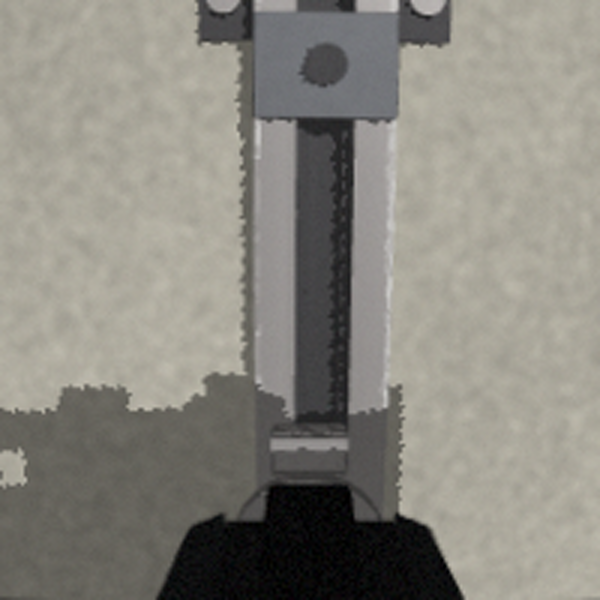

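The crop shows the slot's lip edges at about x = 297 on the left and 354 narrowing to 349 on the right. The bar's end, 271–349, stands to the left of the slot, so a shift is needed. I'll measure the edges properly.

```bash
cat > slot.py <<'E'
import numpy as np,cv2,sys
from h import *
d=np.load(f"pics/{sys.argv[1]}.npz");st=dict(tool_pos=d["st_pos"],eef_rot=d["st_rot"]);f=d["frame"]
g=cv2.cvtColor(f,cv2.COLOR_BGR2GRAY).astype(float)
Rt=R.from_quat(st["eef_rot"])
r0,r1=int(sys.argv[2]),int(sys.argv[3])
def tl(u,v,z):return Rt.inv().apply(wonz(d,st,u,v,z)-st["tool_pos"])
L=[];Q=[];O=[]
for v in range(r0,r1,3):
    row=g[v-1:v+2].mean(0); gr=np.diff(row)
    # slot: bright->dark going in from left lip; search in window
    a=245+np.argmin(gr[245:268]); b=268+np.argmax(gr[268:285])
    L.append(tl(a+.5,v,.0255)[:2]);Q.append(tl(b+.5,v,.0255)[:2])
L=np.array(L);Q=np.array(Q)
for n,E in(("L",L),("R",Q)):
    k=np.polyfit(E[:,0],E[:,1],1);res=E[:,1]-np.polyval(k,E[:,0]);good=abs(res-np.median(res))<.001
    k=np.polyfit(E[good,0],E[good,1],1);print(n,"y at tool x=0: %.4f slope deg %.2f"%(k[1],np.degrees(np.arctan(k[0]))),good.sum(),len(E),"at mean x %.3f: %.4f"%(E[:,0].mean(),np.polyval(k,E[:,0].mean())))
E
python3 slot.py w3 105 190
python3 - <<'E'
import numpy as np,sys
from h import *
d=np.load("pics/w3.npz");st=dict(tool_pos=d["st_pos"],eef_rot=d["st_rot"])
c=lambda u,v:(160+(u+.5)/3-.5,60+(v+.5)/3-.5)
Rt=R.from_quat(st["eef_rot"]);tl=lambda u,v,z:(Rt.inv().apply(wonz(d,st,*c(u,v),z)-st["tool_pos"])).round(4)
print("bracket near edge L,R, z.0365",tl(255,117,.0365),tl(398,118,.0365),"bolt",tl(325,65,.038),"far", tl(256,12,.0365),tl(398,12,.0365))
print("slot",[tl(*p,.0255) for p in[(297,140),(296,400),(354,140),(349,400)]])
print("chan out",[tl(*p,.0255) for p in[(254,140),(256,370),(395,140),(388,370)]])
for z in(.1646-.02,.1646-.03,.1646-.035):print("bar",z,tl(271,455,z),tl(349,455,z))
E
```

```text
L y at tool x=0: -0.0056 slope deg 0.26 24 29 at mean x 0.031: -0.0055
R y at tool x=0: 0.0129 slope deg 0.66 29 29 at mean x 0.031: 0.0133
bracket near edge L,R, z.0365 [ 0.0782 -0.0168  0.1281] [0.078  0.0266 0.1281] bolt [0.094  0.0044 0.1266] far [ 0.1106 -0.0163  0.1282] [0.1108 0.0264 0.1281]
slot [array([ 0.0706, -0.0042,  0.1391]), array([-0.0161, -0.0049,  0.1391]), array([0.0706, 0.0138, 0.1391]), array([-0.0161,  0.0131,  0.1391])]
chan out [array([ 0.0707, -0.0178,  0.1391]), array([-0.0055, -0.0182,  0.1391]), array([0.0708, 0.0268, 0.1391]), array([-0.0055,  0.026 ,  0.1391])]
bar 0.1446 [ 0.0129 -0.0082  0.02  ] [0.0129 0.0076 0.02  ]
bar 0.1346 [ 0.0088 -0.0086  0.03  ] [0.0088 0.008  0.03  ]
bar 0.1296 [ 0.0067 -0.0088  0.035 ] [0.0067 0.0083 0.035 ]
```

Two checks pass: the bracket centre at tool x = 0.0945 puts the middle within 0.5 mm of the TCP, and the slot is 18.3 mm wide. The slot is 4.2 mm to +y and turned 0.45°. I'll correct for that, descend to TCP 0.10 and check again.

>>> move_arm(turn=[[0,0,0.0013],[0,0,0],[0,0,0],[0,0,0],[0,0,0],[0,0,0],[0,0,0],[0,0,0],[0,0,0]], dp=[[-0.02,0.17,0],[0,0,0.4],[0,0,0.5],[0,0,0.5],[0,0,0.5],[0,0,0.4],[0,0,0.3],[0,0,0],[0,0,0]], jaw=[1,1,1,1,1,1,1,1,1])

```text
clock: 12.02
tool_pos: [0.5579, -0.1411, 0.0994]
eef_rot: [0.586, 0.81, -0.0, -0.0]
contact_force: [0.3, 0.0, -1.2]
opening: 0.179
```

```bash
python3 look.py wrist w4; python3 -c "
import cv2
f=cv2.imread('pics/w4.png');cv2.imwrite('pics/w4z.png',cv2.resize(f[60:260,160:360],None,fx=3,fy=3,interpolation=cv2.INTER_CUBIC))"; python3 slot.py w4 80 180
```

```text
12.0167 [ 0.5579 -0.1411  0.0994] yaw x 108.28 z [-5.e-04  2.e-04 -1.e+00] q [ 0.43  0.86 -0.46  1.82  0.62  0.61 -0.09] F [ 0.3  0.  -1.2] open 0.17925215297782227
L y at tool x=0: -0.0100 slope deg 0.49 28 34 at mean x 0.056: -0.0095
R y at tool x=0: 0.0090 slope deg -0.66 20 34 at mean x 0.056: 0.0084
```

View pics/w4z.png

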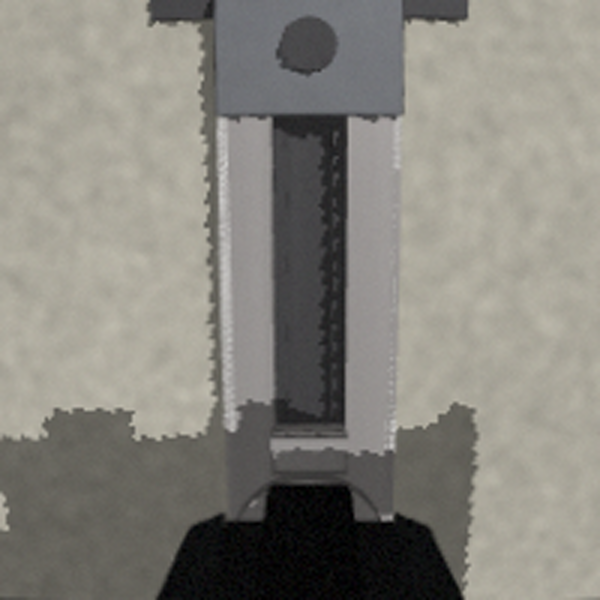

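```bash
python3 - <<'E'
import numpy as np,sys
from h import *
d=np.load("pics/w4.npz");st=dict(tool_pos=d["st_pos"],eef_rot=d["st_rot"])
c=lambda u,v:(160+(u+.5)/3-.5,60+(v+.5)/3-.5)
Rt=R.from_quat(st["eef_rot"]);tl=lambda u,v,z:(Rt.inv().apply(wonz(d,st,*c(u,v),z)-st["tool_pos"])).round(4)
print("slot",[tl(*p,.0255) for p in[(273,125),(274,400),(347,125),(345.5,400)]])
print("chan out",[tl(*p,.0255) for p in[(220,125),(229,420),(400,125),(391,420)]])
print("bracket",tl(218,114,.0365),tl(403,114,.0365),tl(307,44,.038))
print("bar",tl(271,455,.0994-.022),tl(347.5,455,.0994-.022))
E
```

```text
slot [array([ 0.0768, -0.0092,  0.0739]), array([ 0.0062, -0.0096,  0.0739]), array([0.0768, 0.0088, 0.0739]), array([0.0062, 0.0091, 0.0739])]
chan out [array([ 0.077 , -0.0221,  0.0739]), array([ 0.0006, -0.0215,  0.0739]), array([0.077 , 0.0217, 0.0739]), array([0.0006, 0.0211, 0.0738])]
bracket [ 0.0798 -0.0215  0.0629] [0.0798 0.0213 0.0629] [ 0.0959 -0.0009  0.0614]
bar [ 0.0121 -0.0082  0.022 ] [0.0121 0.0074 0.022 ]
```

The bar is aligned with the slot to about 0.2 mm. Descending in small steps and watching the force.

>>> move_arm(turn=[[0,0,0],[0,0,0],[0,0,0],[0,0,0],[0,0,0],[0,0,0]], dp=[[0,0,0.3],[0,0,0.3],[0,0,0.2],[0,0,0.1],[0,0,0],[0,0,0]], jaw=[1,1,1,1,1,1])

```text
clock: 12.57
tool_pos: [0.558, -0.1412, 0.077]
eef_rot: [0.586, 0.81, -0.0, -0.0]
contact_force: [0.5, -0.5, -1.6]
opening: 0.181
```

>>> move_arm(turn=[[0,0,0],[0,0,0],[0,0,0],[0,0,0]], dp=[[0,0,0.08],[0,0,0.08],[0,0,0.08],[0,0,0]], jaw=[1,1,1,1])

```text
clock: 12.9
tool_pos: [0.5578, -0.1413, 0.0709]
eef_rot: [0.586, 0.81, -0.0, -0.0]
contact_force: [-0.0, -0.2, -1.8]
opening: 0.178
```

>>> move_arm(turn=[[0,0,0],[0,0,0],[0,0,0],[0,0,0]], dp=[[0,0,0.08],[0,0,0.08],[0,0,0.04],[0,0,0]], jaw=[1,1,1,1])

```text
clock: 13.23
tool_pos: [0.5578, -0.1413, 0.0659]
eef_rot: [0.586, 0.81, -0.0, -0.0]
contact_force: [0.9, -0.6, -0.9]
opening: 0.178
```

>>> move_arm(turn=[[0,0,0],[0,0,0],[0,0,0],[0,0,0]], dp=[[0,0,0.06],[0,0,0.06],[0,0,0],[0,0,0]], jaw=[1,1,1,1])

```text
clock: 13.57
tool_pos: [0.5579, -0.1413, 0.0631]
eef_rot: [0.586, 0.81, -0.0, -0.0]
contact_force: [0.7, 0.7, -1.6]
opening: 0.18
```

>>> move_arm(turn=[[0,0,0],[0,0,0],[0,0,0],[0,0,0]], dp=[[0,0,0.06],[0,0,0.06],[0,0,0],[0,0,0]], jaw=[1,1,1,1])

```text
clock: 13.9
tool_pos: [0.5579, -0.1413, 0.0601]
eef_rot: [0.586, 0.81, -0.0, -0.0]
contact_force: [-0.7, -0.4, -1.6]
opening: 0.181
```

```bash
python3 look.py wrist w5; python3 -c "
import cv2
f=cv2.imread('pics/w5.png');cv2.imwrite('pics/w5z.png',cv2.resize(f[110:260,190:340],None,fx=4,fy=4,interpolation=cv2.INTER_CUBIC))"
```

```text
13.9 [ 0.5579 -0.1413  0.0601] yaw x 108.26 z [-2.e-04 -1.e-04 -1.e+00] q [ 0.4   0.91 -0.41  1.83  0.67  0.54 -0.13] F [-0.7 -0.4 -1.6] open 0.18116125172567946
```

View pics/w5z.png

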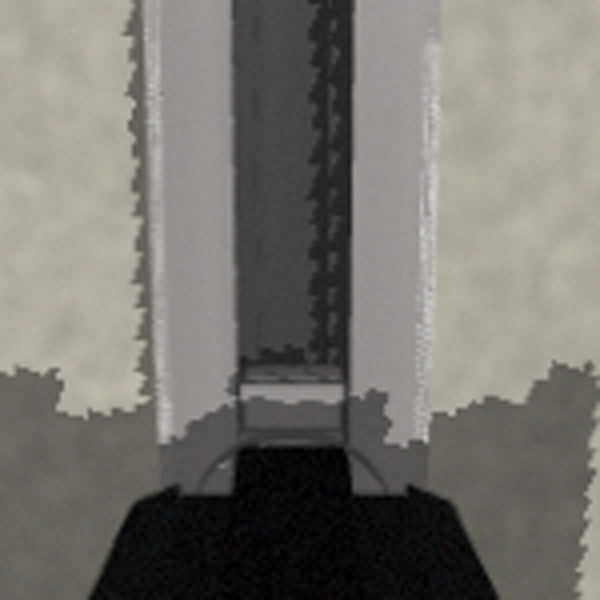

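The bar (240–346) sits centred between the lip edges (234–352), with equal gaps, as it enters the slot. Continuing until the spring is felt.

>>> move_arm(turn=[[0,0,0],[0,0,0],[0,0,0],[0,0,0]], dp=[[0,0,0.06],[0,0,0.06],[0,0,0],[0,0,0]], jaw=[1,1,1,1])

```text
clock: 14.28
tool_pos: [0.5579, -0.1413, 0.0571]
eef_rot: [0.586, 0.81, -0.0, -0.0]
contact_force: [-0.3, 0.4, -2.6]
opening: 0.179
```

>>> move_arm(turn=[[0,0,0],[0,0,0],[0,0,0],[0,0,0]], dp=[[0,0,0.06],[0,0,0.06],[0,0,0],[0,0,0]], jaw=[1,1,1,1])

```text
clock: 14.62
tool_pos: [0.5579, -0.1413, 0.0541]
eef_rot: [0.586, 0.81, -0.0, -0.0]
contact_force: [0.7, -0.1, -1.1]
opening: 0.178
```

>>> move_arm(turn=[[0,0,0],[0,0,0],[0,0,0],[0,0,0]], dp=[[0,0,0.06],[0,0,0],[0,0,0],[0,0,0]], jaw=[1,1,1,1])

```text
clock: 14.95
tool_pos: [0.558, -0.1413, 0.0527]
eef_rot: [0.586, 0.81, 0.0, 0.0]
contact_force: [0.5, 0.5, -1.3]
opening: 0.184
```

>>> move_arm(turn=[[0,0,0],[0,0,0],[0,0,0]], dp=[[0,0,0.06],[0,0,0],[0,0,0]], jaw=[1,1,1])

```text
clock: 15.2
tool_pos: [0.5579, -0.1413, 0.0511]
eef_rot: [0.586, 0.81, -0.0, -0.0]
contact_force: [-0.2, -0.3, -1.7]
opening: 0.178
```

>>> move_arm(turn=[[0,0,0],[0,0,0],[0,0,0]], dp=[[0,0,0.06],[0,0,0],[0,0,0]], jaw=[1,1,1])

```text
clock: 15.45
tool_pos: [0.558, -0.1413, 0.0497]
eef_rot: [0.586, 0.81, -0.0, 0.0]
contact_force: [-1.0, 0.3, -1.6]
opening: 0.178
```

>>> move_arm(turn=[[0,0,0],[0,0,0],[0,0,0]], dp=[[0,0,0.06],[0,0,0],[0,0,0]], jaw=[1,1,1])

```text
clock: 15.7
tool_pos: [0.5581, -0.1413, 0.0486]
eef_rot: [0.586, 0.81, -0.0, 0.0]
contact_force: [-1.2, -0.5, 3.3]
opening: 0.179
```

The spring is felt at TCP z ≈ 0.0492. I need about 17 N net, which is a reading of about 15.5.

>>> move_arm(turn=[[0,0,0],[0,0,0],[0,0,0],[0,0,0]], dp=[[0,0,0.06],[0,0,0.04],[0,0,0],[0,0,0]], jaw=[1,1,1,1])

```text
clock: 16.03
tool_pos: [0.5581, -0.1413, 0.0464]
eef_rot: [0.586, 0.81, -0.0, 0.0]
contact_force: [-2.0, 0.3, 9.3]
opening: 0.176
```

>>> move_arm(turn=[[0,0,0],[0,0,0],[0,0,0],[0,0,0]], dp=[[0,0,0.04],[0,0,0.03],[0,0,0],[0,0,0]], jaw=[1,1,1,1])

```text
clock: 16.37
tool_pos: [0.5581, -0.1413, 0.045]
eef_rot: [0.586, 0.81, -0.0, 0.0]
contact_force: [-3.4, -0.2, 10.9]
opening: 0.181
```

>>> move_arm(turn=[[0,0,0],[0,0,0],[0,0,0]], dp=[[0,0,0.04],[0,0,0],[0,0,0]], jaw=[1,1,1])

```text
clock: 16.62
tool_pos: [0.5582, -0.1413, 0.0443]
eef_rot: [0.586, 0.81, -0.0, 0.001]
contact_force: [-2.6, 0.5, 12.8]
opening: 0.18
```

>>> move_arm(turn=[[0,0,0]], dp=[[0,0,0]], jaw=[1])

```text
clock: 16.7
tool_pos: [0.5582, -0.1413, 0.0443]
eef_rot: [0.586, 0.81, -0.0, 0.001]
contact_force: [-3.5, 0.5, 14.6]
opening: 0.174
```

>>> move_arm(turn=[[0,0,0],[0,0,0],[0,0,0]], dp=[[0,0,0.04],[0,0,0],[0,0,0]], jaw=[1,1,1])

```text
clock: 16.95
tool_pos: [0.5582, -0.1413, 0.0435]
eef_rot: [0.586, 0.81, -0.0, 0.001]
contact_force: [-3.7, -0.1, 16.0]
opening: 0.181
```

>>> move_arm(turn=[[0,0,0]], dp=[[0,0,0]], jaw=[1])

```text
clock: 17.03
tool_pos: [0.5582, -0.1413, 0.0435]
eef_rot: [0.586, 0.81, -0.0, 0.001]
contact_force: [-2.7, -0.4, 16.1]
opening: 0.177
```

Net force is about 17.5 N, above the 14.5 N needed to turn and below the 21 N floor strike. Twisting in parts.

>>> move_arm(turn=[[0,0,0.01],[0,0,0.0125],[0,0,0.0125],[0,0,0.0125],[0,0,0]], dp=[[0,0,0],[0,0,0],[0,0,0],[0,0,0],[0,0,0]], jaw=[1,1,1,1,1])

```text
clock: 17.45
tool_pos: [0.5597, -0.1413, 0.0439]
eef_rot: [0.701, 0.713, 0.001, 0.002]
contact_force: [-1.0, 0.4, 15.2]
opening: 0.177
```

```bash
python3 -c "
from plant import r
import numpy as np
s=r.get_state();print(np.round(s['moment'],3),np.round(s['contact_force'],1),np.round(s['tool_pos'],4),np.round(s['q'],2))"; python3 look.py wrist w6; python3 -c "
import cv2
f=cv2.imread('pics/w6.png');cv2.imwrite('pics/w6z.png',cv2.resize(f[110:260,190:340],None,fx=4,fy=4,interpolation=cv2.INTER_CUBIC))"
```

```text
[0.073 0.308 0.016] [-1.   0.4 15.2] [ 0.5597 -0.1413  0.0439] [ 0.35  0.93 -0.31  1.84  0.58  0.46 -0.36]
17.45 [ 0.5597 -0.1413  0.0439] yaw x 91.0 z [ 0.0038 -0.0011 -1.    ] q [ 0.35  0.93 -0.31  1.84  0.58  0.46 -0.36] F [-1.   0.4 15.2] open 0.17672423340920115
```

View pics/w6z.png

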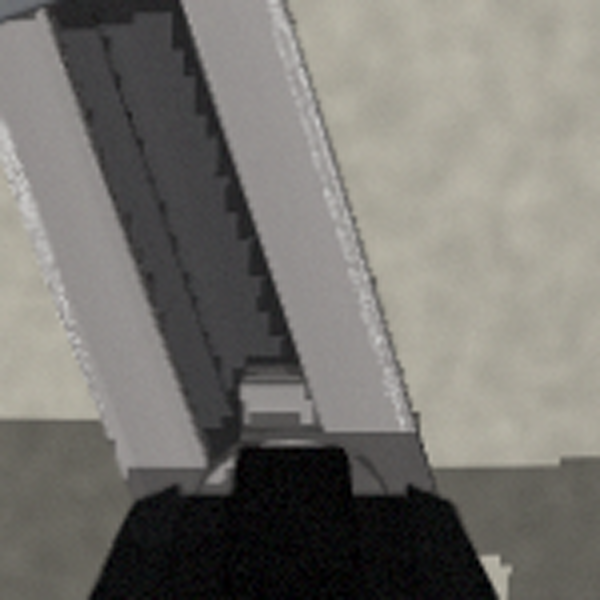

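The bar's right corner is under the lip, it has turned 17° and the moment is near zero. Continuing.

>>> move_arm(turn=[[0,0,0.0125],[0,0,0.0125],[0,0,0.0125],[0,0,0.0125],[0,0,0.0125],[0,0,0]], dp=[[0,0,0.01],[0,0,0],[0,0,0],[0,0,0],[0,0,0],[0,0,0]], jaw=[1,1,1,1,1,1])

```text
clock: 18.0
tool_pos: [0.5605, -0.1413, 0.0438]
eef_rot: [0.827, 0.563, 0.002, 0.002]
contact_force: [-0.6, 0.9, 16.0]
opening: 0.18
```

```bash
python3 look.py wrist w7
```

```text
18.0 [ 0.5605 -0.1413  0.0438] yaw x 68.5 z [ 0.0054 -0.0011 -1.    ] q [ 0.29  0.92 -0.22  1.84  0.44  0.42 -0.62] F [-0.6  0.9 16. ] open 0.18028493658341893
```

The TCP has drifted 2.4 mm in +x under load. The grooves allow only about 1.5 mm, so I'll finish the turn with a shift back.

>>> move_arm(turn=[[0,0,0.0125],[0,0,0.0125],[0,0,0.0125],[0,0,0.0125],[0,0,0.0125],[0,0,0.0125],[0,0,0]], dp=[[-0.04,-0.09,0],[0,0,0],[0,0,0],[0,0,0],[0,0,0],[0,0,0],[0,0,0]], jaw=[1,1,1,1,1,1,1])

```text
clock: 18.63
tool_pos: [0.5589, -0.1416, 0.0439]
eef_rot: [0.935, 0.354, 0.003, 0.002]
contact_force: [1.3, 0.2, 15.1]
opening: 0.181
```

```bash
python3 look.py wrist w8
```

```text
18.6333 [ 0.5589 -0.1416  0.0439] yaw x 41.5 z [ 0.0071 -0.0013 -1.    ] q [ 0.24  0.91 -0.12  1.85  0.25  0.39 -0.91] F [ 1.3  0.2 15.1] open 0.18066266864611008
```

>>> move_arm(turn=[[0,0,0.013],[0,0,0.013],[0,0,0.013],[0,0,0.0125],[0,0,0.0125],[0,0,0],[0,0,0]], dp=[[-0.04,-0.04,0],[0,0,0],[0,0,0],[0,0,0],[0,0,0],[0,0,0],[0,0,0]], jaw=[1,1,1,1,1,1,1])

```text
clock: 19.27
tool_pos: [0.5575, -0.1418, 0.0439]
eef_rot: [0.987, 0.162, 0.003, 0.001]
contact_force: [1.4, 0.3, 14.5]
opening: 0.178
```

```bash
python3 look.py wrist w9
```

```text
19.2667 [ 0.5575 -0.1418  0.0439] yaw x 18.62 z [ 0.0073 -0.0015 -1.    ] q [ 0.19  0.91 -0.03  1.86  0.08  0.37 -1.15] F [ 1.4  0.3 14.5] open 0.17773341283226093
```

View pics/w9.png

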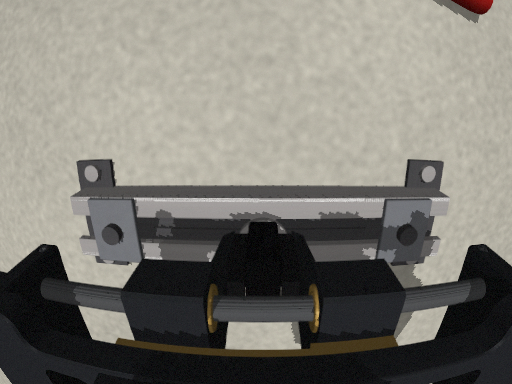

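The yaw is 18.6° (wanted about 18.3°) and the position is within 0.5 mm of the centre line. Easing up so the grooves seat.

>>> move_arm(turn=[[0,0,0],[0,0,0],[0,0,0],[0,0,0]], dp=[[0,0,-0.03],[0,0,-0.03],[0,0,0],[0,0,0]], jaw=[1,1,1,1])

```text
clock: 19.65
tool_pos: [0.5575, -0.1418, 0.0451]
eef_rot: [0.987, 0.162, 0.003, 0.001]
contact_force: [1.2, -0.6, 12.6]
opening: 0.178
```

>>> move_arm(turn=[[0,0,0],[0,0,0],[0,0,0],[0,0,0]], dp=[[0,0,-0.03],[0,0,-0.02],[0,0,0],[0,0,0]], jaw=[1,1,1,1])

```text
clock: 19.98
tool_pos: [0.5575, -0.1418, 0.0461]
eef_rot: [0.987, 0.162, 0.003, 0.001]
contact_force: [1.4, -1.1, 9.0]
opening: 0.182
```

>>> move_arm(turn=[[0,0,0],[0,0,0],[0,0,0],[0,0,0]], dp=[[0,0,-0.02],[0,0,0],[0,0,0],[0,0,0]], jaw=[1,1,1,1])

```text
clock: 20.32
tool_pos: [0.5574, -0.1418, 0.0464]
eef_rot: [0.987, 0.162, 0.003, 0.001]
contact_force: [1.1, -0.4, 9.4]
opening: 0.18
```

>>> move_arm(turn=[[0,0,0],[0,0,0],[0,0,0],[0,0,0]], dp=[[0,0,-0.03],[0,0,0],[0,0,0],[0,0,0]], jaw=[1,1,1,1])

```text
clock: 20.65
tool_pos: [0.5574, -0.1418, 0.047]
eef_rot: [0.987, 0.162, 0.003, 0.001]
contact_force: [2.3, 0.0, 7.2]
opening: 0.179
```

>>> move_arm(turn=[[0,0,0],[0,0,0],[0,0,0],[0,0,0]], dp=[[0,0,-0.03],[0,0,0],[0,0,0],[0,0,0]], jaw=[1,1,1,1])

```text
clock: 20.98
tool_pos: [0.5574, -0.1418, 0.0476]
eef_rot: [0.987, 0.162, 0.003, 0.001]
contact_force: [2.6, -0.4, 5.1]
opening: 0.183
```

>>> move_arm(turn=[[0,0,0],[0,0,0],[0,0,0],[0,0,0]], dp=[[0,0,-0.02],[0,0,0],[0,0,0],[0,0,0]], jaw=[1,1,1,1])

```text
clock: 21.32
tool_pos: [0.5571, -0.1417, 0.0478]
eef_rot: [0.987, 0.162, 0.003, 0.001]
contact_force: [5.5, -1.3, 5.3]
opening: 0.177
```

The sideways force has risen to 5.5 N in +x as the grooves meet the lips, so I'll yield 0.5 mm that way and ease up more.

>>> move_arm(turn=[[0,0,0],[0,0,0],[0,0,0],[0,0,0]], dp=[[0.02,0,0],[0,0,0],[0,0,0],[0,0,0]], jaw=[1,1,1,1])

```text
clock: 21.65
tool_pos: [0.5571, -0.1417, 0.0478]
eef_rot: [0.987, 0.162, 0.003, 0.001]
contact_force: [4.8, -1.1, 5.9]
opening: 0.18
```

>>> move_arm(turn=[[0,0,0],[0,0,0],[0,0,0],[0,0,0]], dp=[[0,0,-0.02],[0,0,0],[0,0,0],[0,0,0]], jaw=[1,1,1,1])

```text
clock: 21.98
tool_pos: [0.5572, -0.1416, 0.0479]
eef_rot: [0.987, 0.162, 0.003, 0.001]
contact_force: [6.2, -0.5, 2.2]
opening: 0.178
```

>>> move_arm(turn=[[0,0,0],[0,0,0],[0,0,0],[0,0,0]], dp=[[0,0,-0.03],[0,0,0],[0,0,0],[0,0,0]], jaw=[1,1,1,1])

```text
clock: 22.32
tool_pos: [0.5571, -0.1416, 0.048]
eef_rot: [0.987, 0.162, 0.002, 0.001]
contact_force: [6.0, -2.0, -3.0]
opening: 0.179
```

It has caught: the height stays at 0.048 while the upward force has vanished. Relieving the sideways load before letting go.

>>> move_arm(turn=[[0,0,0],[0,0,0],[0,0,0],[0,0,0]], dp=[[0.03,0,0.01],[0,0,0],[0,0,0],[0,0,0]], jaw=[1,1,1,1])

```text
clock: 22.65
tool_pos: [0.5572, -0.1416, 0.048]
eef_rot: [0.987, 0.162, 0.002, 0.001]
contact_force: [6.2, -2.3, -0.6]
opening: 0.179
```

```bash
python3 look.py wrist w10; python3 -c "
from plant import r
print(r.get_state()['moment'])"
```

```text
22.65 [ 0.5572 -0.1416  0.048 ] yaw x 18.61 z [ 0.0038 -0.0011 -1.    ] q [ 0.19  0.91 -0.03  1.85  0.07  0.38 -1.15] F [ 6.2 -2.3 -0.6] open 0.1792269380543739
[-0.48135939 -1.12735257 -0.00535374]
```

>>> move_arm(turn=[[0,0,0],[0,0,0],[0,0,0],[0,0,0],[0,0,0]], dp=[[0,0,0],[0,0,0],[0,0,0],[0,0,0],[0,0,0]], jaw=[1,1,1,1,1], newtons=4)

```text
clock: 23.12
tool_pos: [0.5569, -0.1415, 0.048]
eef_rot: [0.987, 0.162, 0.001, 0.001]
contact_force: [4.7, -2.5, -1.0]
opening: 0.183
```

```bash
python3 look.py wrist w11; python3 -c "
from plant import r
print(r.get_state()['moment'])"
```

```text
23.1167 [ 0.5569 -0.1415  0.048 ] yaw x 18.61 z [ 3.2e-03 -9.0e-04 -1.0e+00] q [ 0.19  0.91 -0.03  1.85  0.07  0.38 -1.15] F [ 4.7 -2.5 -1. ] open 0.18282577111286633
[-4.11467843e-01 -1.14107399e+00 -9.51832799e-04]
```

>>> move_arm(turn=[[0,0,0],[0,0,0],[0,0,0],[0,0,0],[0,0,0],[0,0,0]], dp=[[0,0,0],[0,0,0],[0,0,0],[0,0,0],[0,0,0],[0,0,0]], jaw=[0.55,0.45,0.3,0.1,0,0])

```text
clock: 23.67
tool_pos: [0.5548, -0.1408, 0.0478]
eef_rot: [0.987, 0.162, -0.0, -0.0]
contact_force: [-0.5, -0.3, -0.6]
opening: 0.503
```

```bash
python3 look.py wrist w12; python3 look.py scene s12; python3 -c "
import cv2
f=cv2.imread('pics/w12.png');cv2.imwrite('pics/w12z.png',cv2.resize(f[130:330,160:360],None,fx=3,fy=3,interpolation=cv2.INTER_CUBIC))
f=cv2.imread('pics/s12.png');cv2.imwrite('pics/s12z.png',cv2.resize(f[110:230,70:230],None,fx=4,fy=4,interpolation=cv2.INTER_CUBIC))"
```

```text
23.6667 [ 0.5548 -0.1408  0.0478] yaw x 18.63 z [-1.e-03  2.e-04 -1.e+00] q [ 0.19  0.91 -0.04  1.86  0.07  0.38 -1.15] F [-0.5 -0.3 -0.6] open 0.5026805843539668
23.7167 [ 0.555  -0.1408  0.0479] yaw x 18.62 z [-7.e-04  1.e-04 -1.e+00] q [ 0.19  0.91 -0.04  1.86  0.07  0.38 -1.15] F [ 0.6 -0.  -0.6] open 0.5020138842879037
```

View pics/w12z.png

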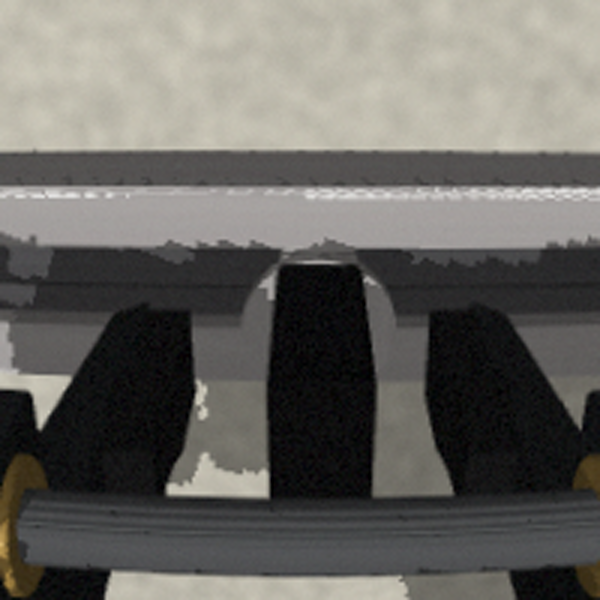

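View pics/s12z.png

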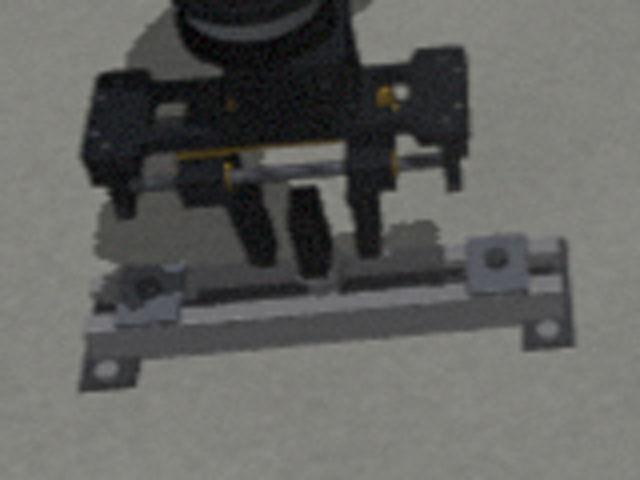

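The fingers are clear on both sides and the paddle stands free across the slot. Withdrawing straight up.

>>> move_arm(turn=[[0,0,0],[0,0,0],[0,0,0],[0,0,0],[0,0,0],[0,0,0],[0,0,0],[0,0,0],[0,0,0]], dp=[[0,0,-0.3],[0,0,-0.5],[0,0,-0.7],[0,0,-0.8],[0,0,-0.8],[0,0,-0.8],[0,0,-0.8],[0,0,-0.8],[0,0,0]], jaw=[0,0,0,0,0,0,0,0,0])

```text
clock: 24.52
tool_pos: [0.5578, -0.1416, 0.1905]
eef_rot: [0.987, 0.162, 0.004, 0.002]
contact_force: [-0.2, 1.4, -0.8]
opening: 0.498
```

>>> move_arm(turn=[[0,0,0],[0,0,0],[0,0,0],[0,0,0],[0,0,0],[0,0,0]], dp=[[-0.8,0,0],[-0.8,0,0],[-0.8,0,0],[-0.8,0,0],[0,0,0],[0,0,0]], jaw=[0,0,0,0,0,0])

```text
clock: 25.02
tool_pos: [0.479, -0.1668, 0.1858]
eef_rot: [0.987, 0.161, 0.0, 0.0]
contact_force: [-0.0, 0.8, 0.1]
opening: 0.498
```

```bash
python3 look.py wrist w13; python3 look.py scene s13;python3 look.py top t13; python3 -c "
import cv2
f=cv2.imread('pics/w13.png');cv2.imwrite('pics/w13z.png',cv2.resize(f[60:260,160:360],None,fx=3,fy=3,interpolation=cv2.INTER_CUBIC))
f=cv2.imread('pics/s13.png');cv2.imwrite('pics/s13z.png',cv2.resize(f[130:220,80:230],None,fx=5,fy=5,interpolation=cv2.INTER_CUBIC))"
```

```text
25.0167 [ 0.479  -0.1668  0.1858] yaw x 18.54 z [ 1.e-04 -2.e-04 -1.e+00] q [ 0.28  0.62 -0.06  1.98  0.07  0.55 -1.07] F [-0.   0.8  0.1] open 0.4980813166355214
25.0667 [ 0.4804 -0.1663  0.1859] yaw x 18.62 z [ 0.0016  0.     -1.    ] q [ 0.28  0.62 -0.06  1.97  0.07  0.55 -1.07] F [ 0.3  0.1 -0.1] open 0.4961781096808992
25.1167 [ 0.481  -0.166   0.1858] yaw x 18.66 z [ 2.1e-03  1.0e-04 -1.0e+00] q [ 0.28  0.62 -0.06  1.97  0.07  0.55 -1.07] F [-0.2 -0.   0.1] open 0.496000951116277
```

View pics/w13.png

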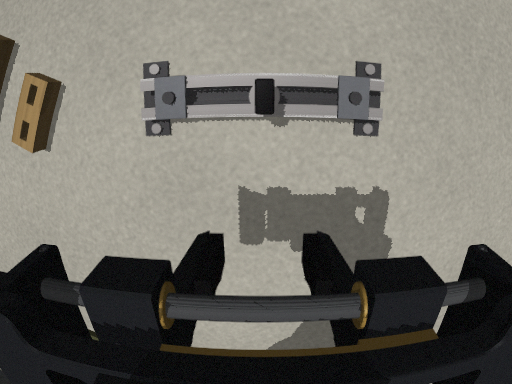

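View pics/w13z.png

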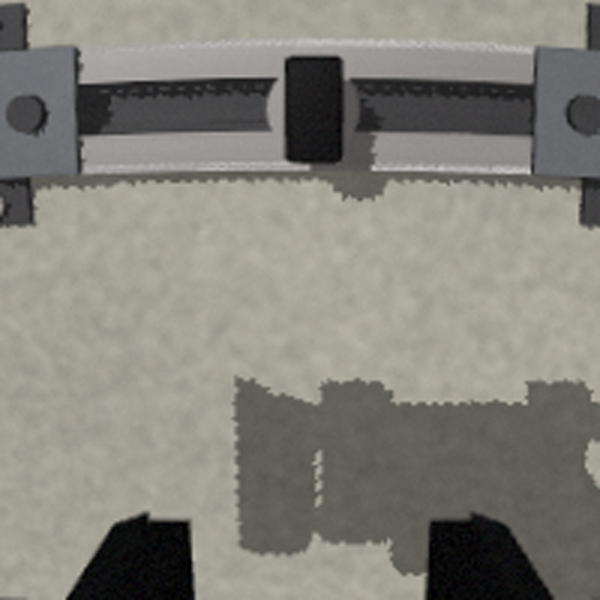

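View pics/s13z.png

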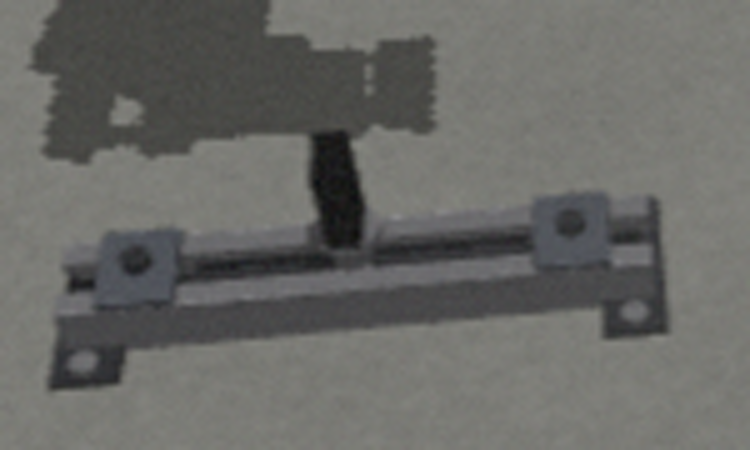

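View pics/t13.png

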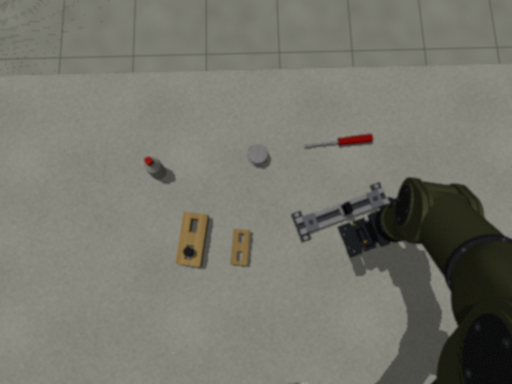

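The wrist camera, now right above, shows the paddle's top at crop (286–342, 56–162), the collar symmetric about it (267–360) and the slot at rows 80–131. In the top view the bystanders are where they were. A numeric check follows.

```bash
python3 - <<'E'
import numpy as np
from h import *
d=np.load("pics/w13.npz");st=dict(tool_pos=d["st_pos"],eef_rot=d["st_rot"])
c=lambda u,v:(160+(u+.5)/3-.5,60+(v+.5)/3-.5)
P=lambda u,v,z:wonz(d,st,*c(u,v),z)
cor=[P(*q,.085) for q in [(286,57),(341,56),(342,162),(287,160)]]
print("size",np.linalg.norm(cor[0]-cor[1]),np.linalg.norm(cor[1]-cor[2]))
top=np.mean(cor,0);col=(P(267,106,.041)+P(360,106,.041))/2
br=[P(26,114,.038),P(586,114,.038)]
ax=(br[1]-br[0]);print("brackets",np.linalg.norm(ax));ax/=np.linalg.norm(ax);n=np.array([-ax[1],ax[0],0])
sl=[P(160,82,.0255),P(160,132,.0255),P(470,81,.0255),P(470,131,.0255)];mid=(br[0]+br[1])/2
m2=np.mean(sl,0)
print("nut top along %.4f, across slot %.4f"%((top-mid)@ax,(top-m2)@n),"collar along %.4f"%((col-mid)@ax))
e=(cor[2]+cor[3]-cor[0]-cor[1]);e/=np.linalg.norm(e);print("angle to across deg",np.degrees(np.arcsin(e@ax)))
# height from triangulation with scene: paddle top centre in s13z (332,135) 
d2=np.load("pics/s13.npz")
for q in [(80+332/5-.4,130+133/5-.4)]:
    o1,w1=wray(d,st,*c(314,140));o2,w2=ray(d2,*q);w1/=np.linalg.norm(w1);w2/=np.linalg.norm(w2)
    t=np.linalg.lstsq(np.c_[w1,-w2],o2-o1,rcond=None)[0];print("far top edge",o1+t[0]*w1,o2+t[1]*w2)
    o1,w1=wray(d,st,*c(314,161));w1/=np.linalg.norm(w1)
    t=np.linalg.lstsq(np.c_[w1,-w2],o2-o1,rcond=None)[0];print("near robot top edge",o1+t[0]*w1,o2+t[1]*w2)
t0=np.load("pics/top0.npz")["frame"].astype(int);t1=np.load("pics/t13.npz")["frame"].astype(int)
D=abs(t0-t1).sum(2)
for n_,(a,b,e_,f_) in dict(glue=(150,185,140,180),spool=(140,170,245,275),driver=(128,155,300,378),screw=(242,262,178,202)).items():print(n_,D[a:b,e_:f_].mean().round(1),np.percentile(D[a:b,e_:f_],99))
E
```

```text
size 0.014904679068454177 0.029402178413184935
brackets 0.1874700628606649
nut top along 0.0024, across slot -0.0016 collar along 0.0025
angle to across deg 0.6209225982952505
far top edge [ 0.54868887 -0.14574318  0.08876108] [ 0.54713179 -0.1430772   0.08876675]
near robot top edge [ 0.54296486 -0.14769705  0.08365421] [ 0.54200096 -0.14606303  0.08366728]
glue 24.6 34.0
spool 25.8 33.0
driver 25.8 34.0
screw 19.9 29.0
```

```bash
python3 -c "
from plant import r
print(r.finish_job()); print(r.get_state()['clock'])"
```

```text
the job is handed in; nothing more can be done
None
the job is handed in; nothing more can be done
```

I took the paddle-grip nut out of the large holder and locked it in the channel, then handed the job in at about 25 s. The hand-in gives no verdict.

**Insertion:** The bar went in lengthwise. I pressed it down with about 17.5 N net and turned it 90°. Easing up, the force fell well below 14.5 N before the nut stopped rising, about 1.4 mm below the height of first spring contact. That is where the grooves seat with about 7 N on the lips. I did not measure the lip force itself.

**Last camera checks:**

| Check | Measured | Allowed |
|---|---|---|
| Distance from midway between the brackets | 2.4 mm | 20 mm |
| Distance off the slot's centre line | about 1.6 mm | 5 mm |
| Bar angle from straight across the slot | 0.6° | 11.5° (0.2 rad) |
| Grip centre above the bench | about 62–63 mm | 55–78 mm |

- **Upright:** No lean along the channel; I saw none across it but did not measure that direction.
- **Bystanders:** In the top view they stand where they were, apart from a slight overall change in brightness.

**What disagreed:**
- During the twist the tool drifted about 2.4 mm sideways under load, and I corrected it.
- While the grooves seated there was a sideways force of about 6 N that my small shifts did not relieve. It went away when I let go, and the tool sprang 2 mm.
- The last wrist view put the brackets 187.5 mm apart instead of 190 mm, which is within the calibration error.

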